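Log the specimen under the microscope

ROBOT

A 7-joint arm with a two-finger parallel gripper is mounted at the origin on the work surface. World frame = base frame: x ahead of the robot, y to its left, z up, the work surface at z = 0. Lengths are in m, angles in rad, forces in N, time in s.
With the tool pointing down it reaches from about 0.4 to 0.85 m from the base axis. Payload 10.4 kg.
Tool frame: the origin (TCP) lies at the very end of the fingers, on their centre line; the grasp point (between the pads) lies 19 mm behind it; z points along the fingers, x is the direction in which the jaws open and shut, and the axes are right-handed (so a half turn about z gives the same grasp; the last joint's range is limited). The gripper opens to 87 mm and grips with 3 to 60 N. Pads are 19 mm wide; open, the fingers measure 117 mm over their backs; the gripper's body (75 mm by 190 mm) begins 51 mm behind the grasp point.
Start: joints at [-1.269, 0.332, -0.065, 1.46, 0.022, 1.35, -0.088], TCP at [0.199, 0.592, 0.223] pointing down, gripper open.
Joint ranges: [-2.6, 2.6], [-0.5, 2.12], [-1.47, 1.34], [0.16, 2.42], [-1.27, 4.41], [0.06, 2.06], [-2.6, 2.6]. Speed limits (rad/s): [2.22, 2.22, 2.79, 2.79, 3.14, 3.14, 3.14].

INTERFACE

Orientations are given as a unit quaternion [x, y, z, w].
In Python, from bench import r gives the robot as it stands. The module is installed in compiled form; this text tells all that it offers.
- The arm moves only by the tool carry_out, never from a script. Its argument "commands" is a list that holds one entry, the list of rows, each a list of 7 numbers: the closure in counts, from 0 (fully open) to 255 (shut), then the shift along the tool's x, y, z in units of 25 mm (1.0 is 25 mm), then the turn, a rotation vector about the tool's x, y, z in units of 5 degrees (1.0 is 5 degrees). A call has 1 to 12 rows; each row is the pose to reach, as a shift and turn from the pose measured when the call began, along the tool's axes at that moment; what a row does not reach only later rows make up. A row lasts 1/8 s, in which the tool goes at most 62.5 mm and 10.7 degrees, less where a joint would pass 70% of its speed; a pose out of reach is approached as far as the arm can. A call with a gripper value outside its range is refused whole. The fingers move at their own pace and stop on an object; "grip_force" is the grip in N (left out, the last holds). Time passes only in rows, so rows that repeat a pose let the fingers close. It gives the time, the measured TCP pose, the force and the opening at its end, in the units of the state.
- r.read_state(): the state, without advancing time (a new reading comes with each control period).
- r.camera(name): name is "scene" or "top" or "wrist"; returns the picture (480x640x3 uint8, blue, green, red); there is no depth.
- r.camera_info(name): a dict with "fx", "fy", "cx", "cy" (pixels), "origin" and "rotation" of the camera in the world. Camera axes: x right, y down, z forward; pixel columns grow to the right and rows downward; lengths in m; the calibration is good to about 2 mm. A picture is of the moment at which its call begins: read the wrist's pose just before it. camera_info takes no time and is no camera call; for the wrist camera it gives the pose at the moment of the call.
- r.close_job(): hands the job in, once; it reports no verdict.
The state is a dict: "time": time; "joint_positions": joint angles; "joint_vel": joint speeds; "joint_torque": joint torques, N m; "ee_pos": TCP position; "eef_rot": TCP orientation; "ft_force": force on the tool from outside, world axes, zero at the start; "torque": the same for the moment, N m; "width": finger opening in m.
Only numpy, scipy, OpenCV 4.12 (cv2) and the standard library are available. Lean on these libraries where they do the work, as an engineer would, in place of code of your own. Each camera call takes 0.05 s, during which the arm holds its last target.

TASK

Log the specimen that stands on the microscope's stage: with a fingertip gently press the tally counter's key of the same colour as that jar's cap right down, and let it come back up. Then press the counter's white enter bar in the same way, let it come up and withdraw. Press no other key, and leave the jars, the microscope and everything else on the bench where they are.

Things in the scene. Friction and masses are not known exactly. Their poses are not given: they have to be found in the camera images.
- counter: grey bench-top tally counter, fixed, 160 (x) by 300 (y) by 50 mm high, flat top; origin at the centre of its underside, x from the robot's side of the housing to its display side. Four round coloured keys stand in a row along its y at x = +10 mm, y = -97.5, -32.5, +32.5, +97.5 mm; which colour stands where varies. The white enter bar lies at x = -52 mm. A display hump along the far edge (x = +49 to +79 mm, 240 mm wide) rises to 84 mm.
- key_red_base: the red key with its black round housing (48 mm across, 12 mm high): round red cap of 32 mm diameter; origin on the counter's top at the middle of the key, z up; the cap's flat top is 24 mm above the origin when up
- key_yellow_base: the yellow key with its black round housing (48 mm across, 12 mm high): round yellow cap of 32 mm diameter; origin on the counter's top at the middle of the key, z up; the cap's flat top is 24 mm above the origin when up
- key_green_base: the green key with its black round housing (48 mm across, 12 mm high): round green cap of 32 mm diameter; origin on the counter's top at the middle of the key, z up; the cap's flat top is 24 mm above the origin when up
- key_blue_base: the blue key with its black round housing (48 mm across, 12 mm high): round blue cap of 32 mm diameter; origin on the counter's top at the middle of the key, z up; the cap's flat top is 24 mm above the origin when up
- key_red (a joint): travel of the red key straight down, 0 = up, 0.008 m = fully down; its spring takes about 1.5 N to start and 6 N fully down, and it registers beyond 0.004 m; it springs back
- key_yellow (a joint): travel of the yellow key straight down, 0 = up, 0.008 m = fully down; its spring takes about 1.5 N to start and 6 N fully down, and it registers beyond 0.004 m; it springs back
- key_green (a joint): travel of the green key straight down, 0 = up, 0.008 m = fully down; its spring takes about 1.5 N to start and 6 N fully down, and it registers beyond 0.004 m; it springs back
- key_blue (a joint): travel of the blue key straight down, 0 = up, 0.008 m = fully down; its spring takes about 1.5 N to start and 6 N fully down, and it registers beyond 0.004 m; it springs back
- enter_bar (a joint): travel of the white enter bar straight down, 0 = up, 0.008 m = fully down; its spring takes about 1.5 N to start and 6 N fully down, and it registers beyond 0.004 m; it springs back. The bar is 24 (x) by 120 (y) mm, centred on the counter at x = -52 mm, y = 0; its top is 66 mm above the counter's underside when up
- microscope: white and dark blue stereo microscope, fixed: foot 250 by 170 mm, 22 mm high, pillar at its -x end, the head over the stage (lowest lens 187 mm up, eyepieces to +x, overall 360 mm high); origin under the middle of the stage
- stage (a point): centre of the round stage plate (100 mm across) on the microscope's foot, 25 mm above the bench; one jar stands here, its middle at the stage's
- rack: wooden block, fixed, 270 (x) by 85 (y) by 25 mm high, where the other three jars wait; origin at the centre of its underside
- jar_red: loose specimen jar, cream body 42 mm across, red screw cap 46 mm across, 58 mm high; origin at the centre of its underside; stands on the microscope's stage or on the rack
- jar_yellow: loose specimen jar, cream body 42 mm across, yellow screw cap 46 mm across, 58 mm high; origin at the centre of its underside; stands on the microscope's stage or on the rack
- jar_green: loose specimen jar, cream body 42 mm across, green screw cap 46 mm across, 58 mm high; origin at the centre of its underside; stands on the microscope's stage or on the rack
- jar_blue: loose specimen jar, cream body 42 mm across, blue screw cap 46 mm across, 58 mm high; origin at the centre of its underside; stands on the microscope's stage or on the rack
- dishes: loose stack of three culture dishes, 92 mm across, 42 mm high; origin at the centre of its underside; beyond the counter
- beaker: loose glass beaker, 68 mm across, 85 mm high; origin at the centre of its underside
- bottle: loose amber bottle with a black cap, 60 mm across, 140 mm high; origin at the centre of its underside
- marker: loose white marker pen with a black cap, lying along its y, 135 mm long, 16 mm wide, 14 mm high; origin under it, near the middle; beyond the counter

How it is judged:
On the way, in this order (a step that is already met when the one before it is completed fails the run):
1. the key of the same colour as the staged jar's cap is pressed down by the fingers (beyond 4 mm of its 8 mm) (((horizontal distance between jar_red and stage below 0.03 m and value of joint key_red above 0.004 m and contact force between the fingers and key_red_base above 0.5 N) or (horizontal distance between jar_yellow and stage below 0.03 m and value of joint key_yellow above 0.004 m and contact force between the fingers and key_yellow_base above 0.5 N) or (horizontal distance between jar_green and stage below 0.03 m and value of joint key_green above 0.004 m and contact force between the fingers and key_green_base above 0.5 N) or (horizontal distance between jar_blue and stage below 0.03 m and value of joint key_blue above 0.004 m and contact force between the fingers and key_blue_base above 0.5 N))), for 0.05 s.
2. all coloured keys are up again (value of joint each of key_red, key_yellow, key_green, key_blue, enter_bar below 0.002 m), for 0.05 s.
3. with the coloured keys up, the enter bar is pressed down by the fingers (beyond 4 mm of its 8 mm) (value of joint each of key_red, key_yellow, key_green, key_blue below 0.002 m and value of joint enter_bar above 0.004 m and contact force between the fingers and counter above 0.5 N), for 0.05 s.
At the end, for the whole second after the job is handed in: All keys and the enter bar are up (within 2 mm); one jar still stands on the stage; jars, dishes, beaker, bottle and marker are at rest, upright and within 12 mm of where they were (all of step 2 and distance of each of jar_red, jar_yellow, jar_green, jar_blue, dishes, beaker, bottle, marker from where it was at the start of the episode below 0.012 m and linear speed of each of jar_red, jar_yellow, jar_green, jar_blue, dishes, beaker, bottle, marker below 0.02 m/s and angle between each of jar_red, jar_yellow, jar_green, jar_blue, dishes, beaker, bottle's own z axis and vertical below 0.1 rad and horizontal distance between any of jar_red, jar_yellow, jar_green, jar_blue and stage below 0.03 m); the robot touches nothing.
It fails at once if a key of another colour than the staged jar's cap is pressed (beyond 3 mm) ((horizontal distance between jar_red and stage above 0.05 m and value of joint key_red above 0.003 m) or (horizontal distance between jar_yellow and stage above 0.05 m and value of joint key_yellow above 0.003 m) or (horizontal distance between jar_green and stage above 0.05 m and value of joint key_green above 0.003 m) or (horizontal distance between jar_blue and stage above 0.05 m and value of joint key_blue above 0.003 m)).
It fails at once if a key, the enter bar or the counter is pressed harder than 30 N (contact force between any of the arm, the fingers and counter above 30 N or contact force between any of the arm, the fingers and key_red_base above 30 N or contact force between any of the arm, the fingers and key_yellow_base above 30 N or contact force between any of the arm, the fingers and key_green_base above 30 N or contact force between any of the arm, the fingers and key_blue_base above 30 N).
It fails at once if a jar or other loose thing is moved by more than 12 mm, or lifted (distance of any of jar_red, jar_yellow, jar_green, jar_blue, dishes, beaker, bottle, marker from where it was at the start of the episode above 0.012 m).
It fails at once if the microscope or the rack is bumped (more than 5 N) (contact force between any of the arm, the fingers and microscope above 5 N or contact force between any of the arm, the fingers and rack above 5 N).
It also fails if it takes over 40 s, if anything falls off the work surface, if the arm or the gripper's body presses on something with over 40 N, if the wrist force passes 120 N, or if a joint passes its speed limit or range.

## Working session

There is one attempt and no reset: what is moved stays moved. The work goes in short steps, Python scripts to look and compute and a tool call to move; the robot and the scene stay as the last step left them, time stands still between calls to the robot, and variables do not carry over. Pictures are saved under pics/ and viewed, and the job is handed in when it is done.

Besides the shell and the picture viewer there is one more tool, called after ">>>" as a command line: name --argument value ..., lists and objects as JSON in quotes. carry_out: Moves the arm, as the interface text tells. Its arguments: {"type":"object","properties":{"commands":{"type":"array"},"grip_force":{"type":"number"}},"required":["commands"]}

```bash
mkdir -p pics; python3 - <<'E'
from bench import r
import cv2
s=r.read_state(); print({k:(v if not hasattr(v,'round') else v) for k,v in s.items()})
for n in("scene","top"):
    cv2.imwrite(f"pics/{n}0.png",r.camera(n)); print(n,r.camera_info(n))
print(r.camera_info("wrist"))
E
```

```text
{'time': 0.0, 'joint_positions': array([-1.26861487,  0.3328784 , -0.06467184,  1.46095714,  0.02156295,
        1.34986849, -0.0885159 ]), 'joint_vel': array([-1.32600762e-04, -1.35188526e-05,  4.88109737e-04, -1.85248816e-07,
        1.08577963e-03, -1.70806439e-03,  6.19946448e-04]), 'joint_torque': array([-3.82286305e-05, -6.23262405e+01,  2.49906513e-02, -3.89887691e+01,
       -6.12559053e-02,  3.97784729e-02,  1.19382980e-04]), 'ee_pos': array([0.19932486, 0.59195687, 0.22174222]), 'eef_rot': array([ 8.12135708e-01,  5.83468156e-01, -5.64409408e-04,  4.29003347e-04]), 'ft_force': array([-0.38492549, -0.51612565,  0.14238605]), 'torque': array([-0.00682056,  0.01488832,  0.01880367]), 'width': 0.08702161538985517}
scene {'fx': 501.5666610674875, 'fy': 501.5666610674875, 'cx': 312.69111503873756, 'cy': 234.65815425566538, 'origin': array([0.98743715, 0.60398121, 1.12895574]), 'rotation': array([ 0.27463204,  0.9144961 , -0.28517688, -0.08335634])}
top {'fx': 563.6892743973376, 'fy': 563.6892743973376, 'cx': 313.38802323920794, 'cy': 242.13321956839292, 'origin': array([ 0.54690638, -0.01830151,  1.38154708]), 'rotation': array([ 0.71193325, -0.70178648,  0.02047333, -0.01508694])}
{'fx': 344.32172388937374, 'fy': 344.32172388937374, 'cx': 317.98757349974943, 'cy': 236.11920052010484, 'origin': array([0.12475561, 0.61767191, 0.38400723]), 'rotation': array([0.80350755, 0.57752368, 0.08354388, 0.11773889])}
```

View pics/scene0.png

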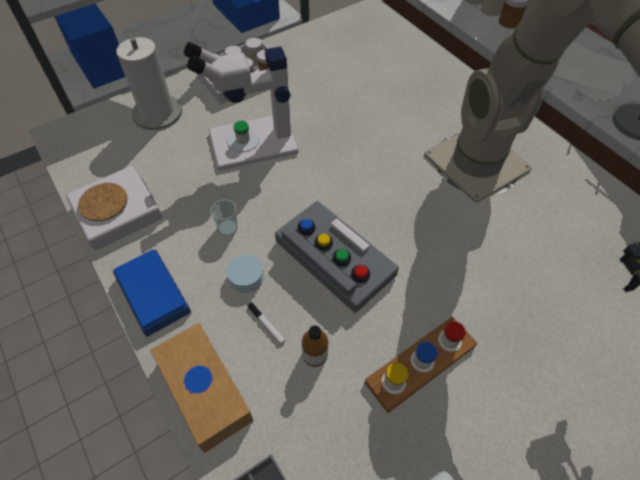

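View pics/top0.png

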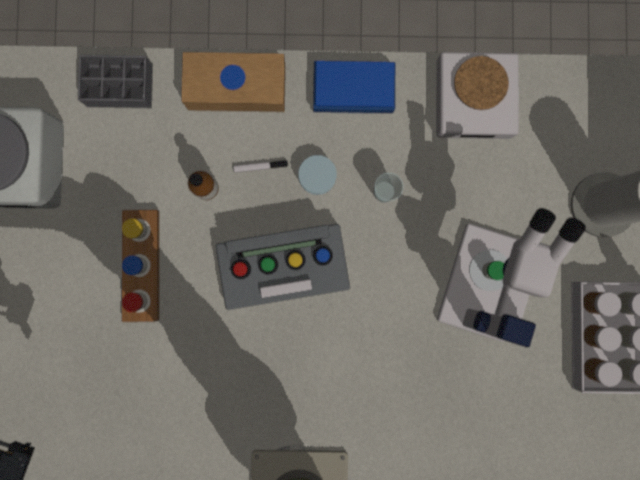

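Both views show the green-capped jar on the stage (scene 241,128; top 497,270), and yellow, blue and red on the rack. The green key is at scene (342,257) and top (268,264), and the white bar at top (286,288). Next I'll triangulate them.

```bash
cat > h.py <<'E'
import cv2,numpy as np
from scipy.spatial.transform import Rotation as R
def ray(info,uv):
    d=R.from_quat(info['rotation']).apply([(uv[0]-info['cx'])/info['fx'],(uv[1]-info['cy'])/info['fy'],1]); return np.array(info['origin']),d/np.linalg.norm(d)
def plane(info,uv,z):
    o,d=ray(info,uv); return o+d*(z-o[2])/d[2]
def tri(i1,u1,i2,u2):
    o1,d1=ray(i1,u1);o2,d2=ray(i2,u2)
    t=np.linalg.lstsq(np.c_[d1,-d2],o2-o1,rcond=None)[0]
    a=o1+t[0]*d1;b=o2+t[1]*d2; return (a+b)/2,np.linalg.norm(a-b)
def blob(img,roi,hsvlo,hsvhi):
    x0,y0,x1,y1=roi; h=cv2.cvtColor(img[y0:y1,x0:x1],cv2.COLOR_BGR2HSV)
    m=cv2.inRange(h,np.array(hsvlo),np.array(hsvhi))
    n,l,st,c=cv2.connectedComponentsWithStats(m); k=1+np.argmax(st[1:,4])
    cs,_=cv2.findContours((l==k).astype('uint8'),0,2); rc=cv2.minAreaRect(cs[0])
    return c[k]+[x0,y0],st[k,4],(np.array(rc[0])+[x0,y0],rc[1],rc[2])
E
python3 - <<'E'
from h import *; from bench import r
S=cv2.imread('pics/scene0.png');T=cv2.imread('pics/top0.png');si=r.camera_info('scene');ti=r.camera_info('top')
RS=(270,200,400,310);RT=(215,240,350,310)
c={'red':((0,120,60),(8,255,255)),'green':((50,100,50),(85,255,255)),'yellow':((20,120,80),(35,255,255)),'blue':((100,150,70),(125,255,255)),'bar':((0,0,150),(180,60,255))}
for n,(lo,hi) in c.items():
    a=blob(S,RS,lo,hi);b=blob(T,RT,lo,hi)
    p,e=tri(si,a[2][0],ti,b[2][0])
    print(n,a[0].round(1),a[1],b[0].round(1),b[1],b[2],'tri',p.round(4),'gap',round(e,4),plane(si,a[2][0],.07)[:2].round(4),plane(ti,b[2][0],.07)[:2].round(4))
cv2.imwrite('pics/topz.png',cv2.resize(T[170:320,200:400],None,fx=4,fy=4,interpolation=2))
cv2.imwrite('pics/scz.png',cv2.resize(S[190:320,260:420],None,fx=4,fy=4,interpolation=2))
E
```

```text
red [360.5 270.8] 131 [239.8 268.8] 155 (array([239.8200016 , 268.76000214]), (13.80000114440918, 13.600000381469727), 53.13010025024414) tri [0.5486 0.1428 0.0641] gap 0.0 [0.551  0.1454] [0.5486 0.1421]
green [341.6 254.4] 130 [267.6 264.2] 167 (array([267.5, 264. ]), (14.0, 13.0), 90.0) tri [0.5605 0.0787 0.0633] gap 0.0003 [0.5631 0.082 ] [0.5606 0.0781]
yellow [323.4 238.7] 118 [295.1 259.6] 160 (array([295.00000763, 259.5       ]), (13.435027122497559, 13.435027122497559), 45.0) tri [0.5719 0.0146 0.0654] gap 0.0004 [0.5735 0.0173] [0.5719 0.0144]
blue [305.9 223.9] 98 [322.5 254.9] 153 (array([322.5, 254.5]), (13.0, 13.0), 0.0) tri [ 0.5842 -0.0493  0.0668] gap 0.0009 [ 0.5851 -0.047 ] [ 0.5845 -0.0494]
bar [358.  209.3] 1051 [285.8 288.4] 375 (array([285.64864349, 288.39189529]), (7.562353610992432, 48.826499938964844), 80.53767395019531) tri [0.4971 0.04   0.1313] gap 0.0243 [0.4565 0.013 ] [0.5047 0.035 ]
```

View pics/topz.png

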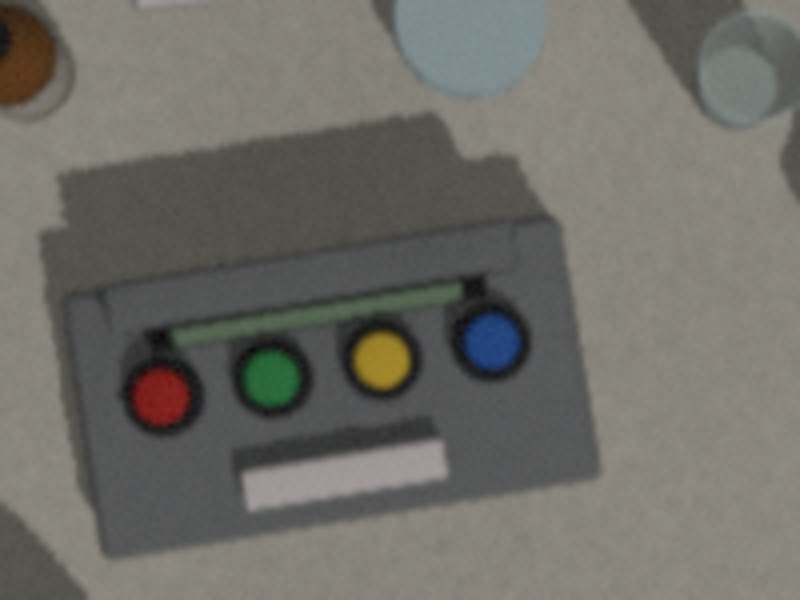

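View pics/scz.png

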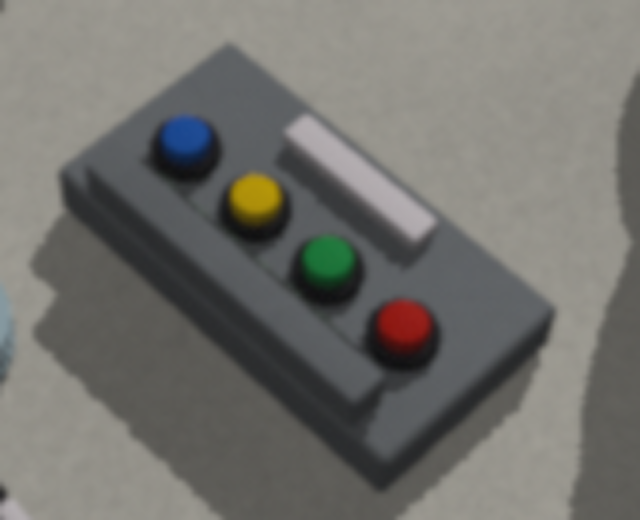

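```bash
cat >> h.py <<'E'
def plan(s,target,yaw_deg):
    R0=R.from_quat(s['eef_rot']); d=R0.inv().apply(np.array(target)-s['ee_pos'])/.025
    c,q=np.cos(np.radians(yaw_deg)),np.sin(np.radians(yaw_deg))
    Rt=R.from_matrix(np.c_[[c,q,0],[q,-c,0],[0,0,-1]])
    return d.round(3),(np.degrees((R0.inv()*Rt).as_rotvec())/5).round(2)
E
python3 - <<'E'
from h import *; from bench import r
ti=r.camera_info('top')
P={k:plane(ti,u,.073)[:2] for k,u in dict(red=(239.8,268.8),green=(267.6,264.2),yellow=(295.1,259.6),blue=(322.5,254.9)).items()}
pts=np.array(list(P.values())); print(P)
A=np.c_[np.ones(4),[97.5,32.5,-32.5,-97.5]]; f=np.linalg.lstsq(A,pts/1,rcond=None)[0]; yh=f[1]*1000; print('row',f[0],yh,np.linalg.norm(yh)); yh/=np.linalg.norm(yh); xh=np.array([yh[1],-yh[0]])
print('yaw',np.degrees(np.arctan2(xh[1],xh[0])),'green',f[0]+.0325*yh,'bar pred',f[0]-.062*xh,'bar meas',plane(ti,(285.7,288.4),.066))
s=r.read_state();g=f[0]+.0325*yh
print(plan(s,[*g,.15],np.degrees(np.arctan2(xh[1],xh[0]))))
E
```

```text
{'red': array([0.5485208 , 0.14177106]), 'green': array([0.56008403, 0.0776132 ]), 'yellow': array([0.57165587, 0.01404817]), 'blue': array([ 0.58347507, -0.04938313])}
row [0.56593394 0.04601233] [-0.17913025  0.98004249] 0.9962785398772618
yaw 10.358073526919169 green [0.56009046 0.07798268] bar pred [0.50494434 0.03486477] bar meas [0.50450529 0.03502441 0.066     ]
(array([-14.877,  20.236,   2.893]), array([1.000e-02, 1.000e-02, 1.221e+01]))
```

>>> carry_out --commands '[[[255,-1.3,1.8,0,0,0,1.1],[255,-2.6,3.6,0,0,0,2.2],[255,-3.9,5.4,0,0,0,3.3],[255,-5.2,7.2,0,0,0,4.4],[255,-6.5,9.0,0,0,0,5.5],[255,-7.8,10.8,0,0,0,6.6],[255,-9.1,12.5,0,0,0,7.7],[255,-10.4,14.2,0,0,0,8.8],[255,-11.7,15.9,0,0,0,9.9],[255,-13.0,17.6,0,0,0,11.0],[255,-14.2,19.2,0,0,0,12.0],[255,-14.88,20.24,0,0,0,12.21]]]' --grip_force 10

```text
time: 1.6
ee_pos: [0.561, 0.0752, 0.2222]
eef_rot: [0.996, 0.088, -0.0, 0.001]
ft_force: [-0.3, 0.9, -0.4]
width: 0.0004
```

```bash
python3 - <<'E'
from h import *; from bench import r
s=r.read_state();wi=r.camera_info('wrist');W=r.camera('wrist');cv2.imwrite('pics/w1.png',W);T=r.camera('top');cv2.imwrite('pics/t1.png',T)
print(s['ee_pos'],wi); print(plan(s,[.5600,.0778,.09],10.36))
g=blob(W,(0,0,640,480),(50,100,40),(85,255,255)); print(g, plane(wi,g[2][0],.073))
a=r.camera_info('top'); print(tri(wi,g[2][0],a,(267.6,264.2)))
E
```

```text
[0.56098431 0.07524194 0.22216126] {'fx': 344.32172388937374, 'fy': 344.32172388937374, 'cx': 317.98757349974943, 'cy': 236.11920052010484, 'origin': array([0.54725275, 0.15344284, 0.38417645]), 'rotation': array([0.98547196, 0.08730022, 0.01195225, 0.14519242])}
(array([-0.016, -0.117,  5.286]), array([ 0.02,  0.01, -0.05]))
(array([318.90754516, 214.78427205]), np.int32(941), (array([319.        , 215.00001526]), (33.941123962402344, 33.941123962402344), 45.0)) [0.56048228 0.08141161 0.073     ]
(array([0.56060353, 0.07854942, 0.06081059]), np.float64(0.0007979621198074659))
```

View pics/w1.png

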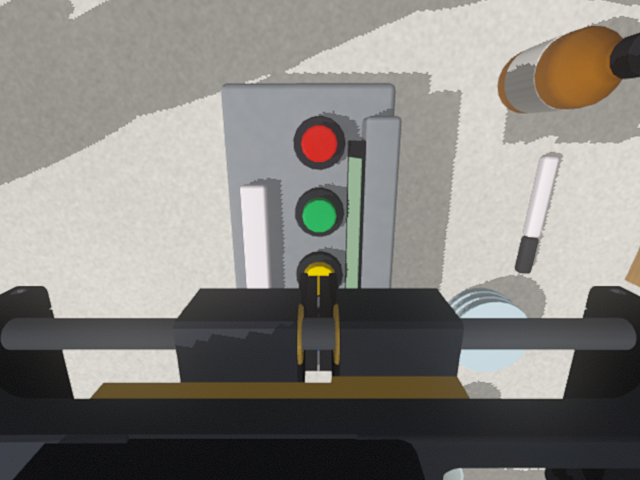

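The wrist view shows the green key at (319,215), and it agrees with the top view to about 3 mm. I'll hover just above it.

>>> carry_out --commands '[[[255,0,-0.13,1.5,0,0,0],[255,0,-0.13,3.0,0,0,0],[255,0,-0.13,4.3,0,0,0],[255,0,-0.13,5.0,0,0,0],[255,0,-0.13,5.3,0,0,0],[255,0,-0.13,5.3,0,0,0],[255,0,-0.13,5.3,0,0,0]]]'

```text
time: 2.58
ee_pos: [0.5614, 0.077, 0.0906]
eef_rot: [0.996, 0.087, 0.001, 0.001]
ft_force: [0.3, 0.8, 0.2]
width: 0.0006
```

```bash
python3 - <<'E'
from h import *; from bench import r
s=r.read_state();W=r.camera('wrist');cv2.imwrite('pics/w2.png',W);S=r.camera('scene');cv2.imwrite('pics/s2.png',cv2.resize(S[160:320,240:440],None,fx=4,fy=3.7))
print(s['ee_pos'],s['ft_force'],plan(s,[.5603,.0785,.075],10.36))
E
```

```text
[0.56144748 0.07704545 0.09055793] [0.25706651 0.7838566  0.1829452 ] (array([-0.036, -0.067,  0.622]), array([ 0.03, -0.01, -0.07]))
```

View pics/w2.png

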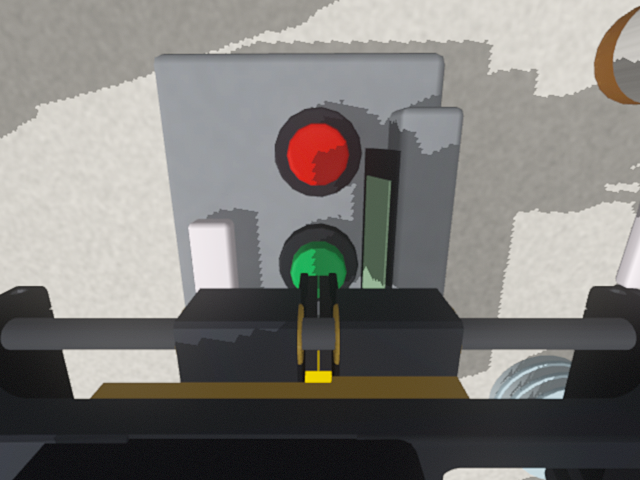

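View pics/s2.png

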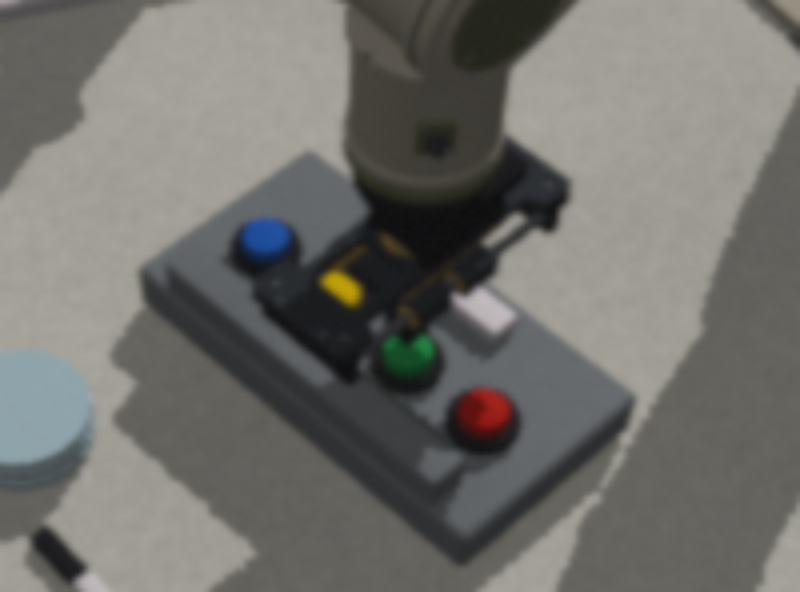

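The closed fingertip is over the green cap (wrist 318,270), and red and yellow are well clear. I'll go down in small steps.

>>> carry_out --commands '[[[255,-0.04,-0.1,0.3,0,0,0],[255,-0.04,-0.1,0.55,0,0,0],[255,-0.04,-0.1,0.7,0,0,0],[255,-0.04,-0.1,0.76,0,0,0],[255,-0.04,-0.1,0.76,0,0,0]]]'

```text
time: 3.3
ee_pos: [0.5598, 0.0794, 0.0714]
eef_rot: [0.996, 0.087, 0.0, 0.001]
ft_force: [-1.1, 1.1, 3.2]
width: 0.0004
```

Contact came at about z 0.074, as the text says, and the force is now about 3 N. I'll press it down the rest of the way.

>>> carry_out --commands '[[[255,0,0,0.08,0,0,0],[255,0,0,0.15,0,0,0],[255,0,0,0.2,0,0,0],[255,0,0,0.22,0,0,0],[255,0,0,0.22,0,0,0]]]'

```text
time: 3.92
ee_pos: [0.56, 0.0793, 0.0665]
eef_rot: [0.996, 0.087, 0.0, 0.001]
ft_force: [-3.5, -0.7, 10.0]
width: 0.0007
```

z 0.0665 at 10 N means the key is right down. Now I'll lift straight up.

>>> carry_out --commands '[[[255,0,0,-0.3,0,0,0],[255,0,0,-0.8,0,0,0],[255,0,0,-1.4,0,0,0],[255,0,0,-1.4,0,0,0],[255,0,0,-1.4,0,0,0]]]'

```text
time: 4.55
ee_pos: [0.5598, 0.0794, 0.1013]
eef_rot: [0.996, 0.087, 0.0, 0.001]
ft_force: [-0.3, -0.1, 0.2]
width: 0.0006
```

```bash
python3 - <<'E'
from h import *; from bench import r
s=r.read_state();wi=r.camera_info('wrist');W=r.camera('wrist');cv2.imwrite('pics/w3.png',W)
print(s['ee_pos'],s['ft_force'],plan(s,[.5047,.0350,.085],10.36))
E
```

```text
[0.55982946 0.07941749 0.1013078 ] [-0.27326207 -0.05155017  0.23266912] (array([-2.481,  1.365,  0.654]), array([ 0.03, -0.01, -0.07]))
```

View pics/w3.png

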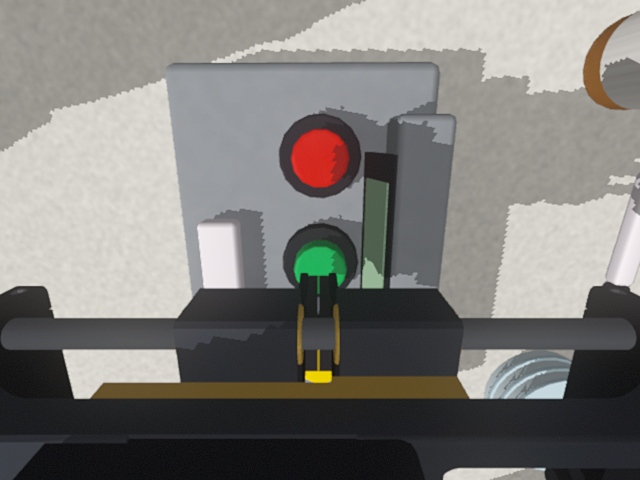

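The green cap (319,262) is up again and nothing is touching. Next I'll move over the bar, and descend only once I'm past the keys.

>>> carry_out --commands '[[[255,-0.8,0.45,0,0,0,0],[255,-1.7,0.9,0,0,0,0],[255,-2.48,1.37,0,0,0,0],[255,-2.48,1.37,0.1,0,0,0],[255,-2.48,1.37,0.5,0,0,0],[255,-2.48,1.37,0.8,0,0,0],[255,-2.48,1.37,0.8,0,0,0]]]'

```text
time: 5.48
ee_pos: [0.5042, 0.035, 0.0801]
eef_rot: [0.996, 0.088, -0.001, 0.002]
ft_force: [0.7, -0.3, 0.4]
width: 0.0005
```

```bash
python3 - <<'E'
from h import *; from bench import r
s=r.read_state();W=r.camera('wrist');cv2.imwrite('pics/w4.png',W)
print(s['ee_pos'],s['ft_force'],plan(s,[.5047,.0350,.066],10.36))
E
```

```text
[0.50420249 0.03498438 0.08008044] [ 0.67342156 -0.26981095  0.36247678] (array([0.021, 0.001, 0.563]), array([ 0.03,  0.02, -0.06]))
```

View pics/w4.png

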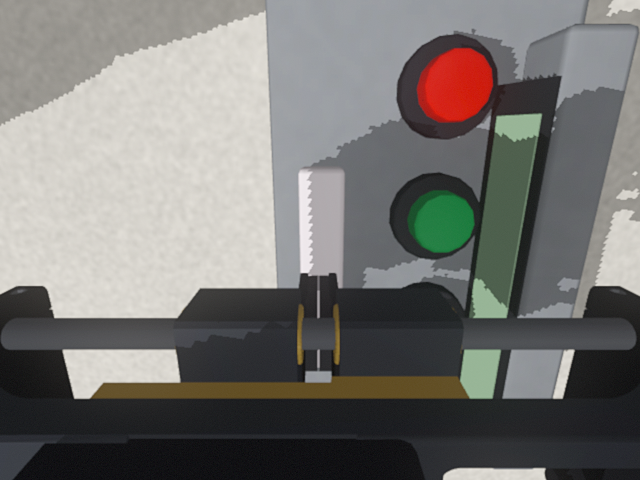

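The finger is centred on the bar (318 against the bar's 322 px), and the keys are clear.

>>> carry_out --commands '[[[255,0.04,0,0.3,0,0,0],[255,0.04,0,0.5,0,0,0],[255,0.04,0,0.6,0,0,0],[255,0.04,0,0.66,0,0,0],[255,0.04,0,0.66,0,0,0]]]'

```text
time: 6.15
ee_pos: [0.5054, 0.0351, 0.0641]
eef_rot: [0.996, 0.087, -0.0, 0.001]
ft_force: [-2.1, -0.9, 3.3]
width: 0.0002
```

>>> carry_out --commands '[[[255,0,0,0.08,0,0,0],[255,0,0,0.16,0,0,0],[255,0,0,0.22,0,0,0],[255,0,0,0.24,0,0,0],[255,0,0,0.24,0,0,0]]]'

```text
time: 6.78
ee_pos: [0.5055, 0.0351, 0.0584]
eef_rot: [0.996, 0.087, -0.0, 0.001]
ft_force: [-3.4, -0.1, 7.5]
width: 0.0002
```

The bar is down 7.6 mm at 7.5 N. Now I'll withdraw.

>>> carry_out --commands '[[[255,0,0,-0.3,0,0,0],[255,0,0,-0.9,0,0,0],[255,0,0,-2.0,0,0,0],[255,0,0,-3.5,0,0,0],[255,0,0,-5.0,0,0,0],[255,0,0,-6.0,0,0,0],[255,0,0,-6.0,0,0,0],[255,0,0,-6.0,0,0,0]]]'

```text
time: 7.78
ee_pos: [0.5052, 0.0354, 0.2081]
eef_rot: [0.996, 0.087, -0.001, 0.001]
ft_force: [0.7, -0.2, -0.0]
width: 0.0007
```

```bash
python3 - <<'E'
from h import *; from bench import r
s=r.read_state();W=r.camera('wrist');S=r.camera('scene');cv2.imwrite('pics/w5.png',W);cv2.imwrite('pics/s5.png',S)
print(s['time'],s['ee_pos'],s['ft_force'],abs(s['joint_vel']).max())
E
```

```text
7.775 [0.50524791 0.03541268 0.20810133] [ 0.72820818 -0.22848614 -0.04152914] 0.013589504082798007
```

View pics/w5.png

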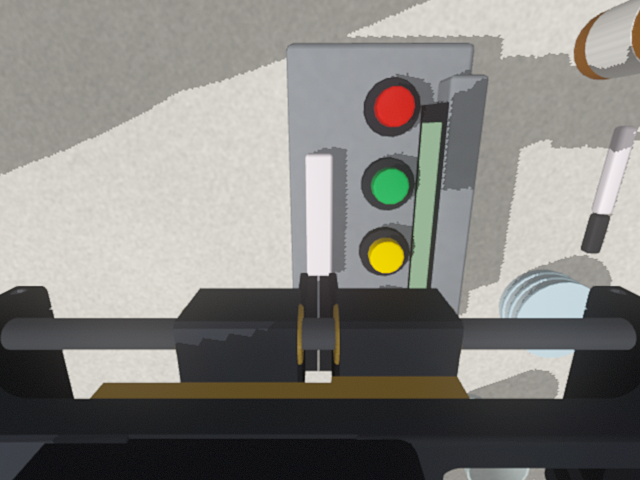

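View pics/s5.png

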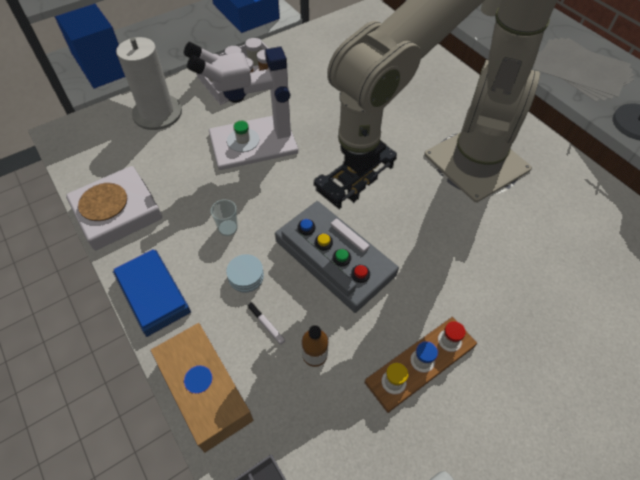

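The keys and the bar are up. The jars, dishes, beaker, bottle and marker are at the same pixels as at the start (green jar 241,128), and the arm is clear of everything. I'm handing in the job.

```bash
python3 -c "
from bench import r
print(r.close_job())"
```

```text
the job is handed in; nothing more can be done
None
```

I logged the staged specimen and handed the job in after about 8 s of robot time; no verdict is reported.

- **Green key:** The jar on the stage has a green cap, so I pressed the green key. It went down about 7.5 mm, with about 10 N measured at the wrist. I let it come up, and the wrist picture showed it raised.
- **Enter bar:** I then pressed the white bar about 7.6 mm, with about 7.5 N measured. I withdrew straight up to a height of 0.21 m.
- **Last checks:** The final pictures show all keys and the bar up, judged by eye. The jars and other loose things look unmoved compared with the first picture. The force reading was near zero, with the arm clear of everything.
- **Disagreement:** The camera-measured key-top heights (0.061–0.067 m) were below the 0.074 m given in the text. This was probably because the colour masks included the sides of the caps. The force reading on the way down fitted 0.074 m, so I relied on that.

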